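# Lean the long rock stick in the draining stand

### The arm

A 6-joint arm with a two-finger parallel gripper is mounted at the origin on the work surface. World frame = base frame: x ahead of the robot, y to its left, z up, the work surface at z = 0. Lengths are in m, angles in rad, forces in N, time in s.
With the tool pointing down it reaches from about 0.3 to 0.875 m from the base axis. Payload 6.4 kg.
Tool frame: the origin (TCP) lies at the very end of the fingers, on their centre line; the grasp point (between the pads) lies 19 mm behind it; z points along the fingers, y is the line along which they close (so a half turn about z gives the same grasp; the last joint's range is limited). The gripper opens to 88 mm and grips with 3 to 60 N. Pads are 18 mm wide; open, the fingers measure 123 mm over their backs; the gripper's body (75 mm by 187 mm) begins 45 mm behind the grasp point.
Start: joints at [-1.468, 0.181, 1.607, -0, 1.354, -0.206], TCP at [0.175, -0.548, 0.239] pointing down, gripper open.
Joint ranges: [-2.99, 2.99], [-0.89, 2.07], [0.3, 2.58], [-1.14, 4.28], [0, 2.63], [-3.12, 3.12]. Speed limits (rad/s): [2.57, 2.57, 3.01, 3.14, 3.14, 3.14].

### API

Orientations are given as a unit quaternion [x, y, z, w].
In Python, from plant import manip, snapshot, get_calibration, order gives the robot as it stands.
- The arm moves only by the tool step_arm, never from a script. Its argument "increments" is a list of rows, each an object of numbers: "x", "y", "z": the shift along the world's x, y, z in m; "wx", "wy", "wz": the turn, a rotation vector about the world's x, y, z in units of 5 degrees (1.0 is 5 degrees). A call has 1 to 12 rows; each row shifts and turns the commanded pose from where the row before left it; what a row does not reach is not made up. A row lasts 1/10 s, in which the tool goes at most 50 mm and 8.59 degrees, less where a joint would pass 70% of its speed; a pose out of reach is approached as far as the arm can. A call with a gripper value outside its range is refused whole. "grip" is the gripper command: -1 is shut, 1 is fully open, values between are in proportion, set as the call begins (left out, the last holds). The fingers move at their own pace and stop on an object; "force" is the grip in N (left out, the last holds). Time passes only in rows, so rows that do not move let the fingers close. It gives the time, the measured TCP pose, the force, the opening and the grip force at its end, in the units of the state.
- manip.get_state(): the state, without advancing time (a new reading comes with each control period).
- snapshot(name): name is "side" or "top"; returns (picture, depth): 384x512x3 uint8, red, green, blue; 384x512 float32, m along the optical axis (not along the pixel's ray), 0 where there is no reading.
- get_calibration(name): a dict with "fx", "fy", "cx", "cy" (pixels), "pose" (4x4, takes a point from camera to world coordinates). Camera axes: x right, y down, z forward; pixel columns grow to the right and rows downward; lengths in m; the calibration is good to about 2 mm. A picture is of the moment at which its call begins. get_calibration takes no time and is no camera call.
- order.close_job(): hands the job in; it is judged then, once.
The state is a dict: "time": time; "q": joint angles; "dq": joint speeds; "effort": joint torques, N m; "tcp_pos": TCP position; "eef_rot": TCP orientation; "contact_force": force on the tool from outside, world axes, zero at the start; "torque": the same for the moment, N m; "gripper_width": opening from 0.0 (shut) to 1.0 (fully open); "grasp_force": force on a finger pad.
Only numpy, scipy, OpenCV 4.12 (cv2) and the standard library are available. Lean on these libraries where they do the work, as an engineer would, in place of code of your own. Each camera call takes 0.05 s, during which the arm holds its last target. There are 200 camera calls.

### The job

In this microscopy lab, lean the long square-sawn rock stick in the draining stand so that it can dry: its foot on the base plate against the low stop, its upper end resting against the tall back plate, running straight from stop to plate. Let go of it there, and leave the short stick and the flat slab where they lie.

Things in the scene. Friction and masses are not known exactly. Their poses are not given: they have to be found in the camera images.
- stick_mid (a point): Centre of the long grey stone stick, a square bar 240 x 26 x 26 mm, about 0.4 kg, lying on the bench (centre 13 mm up). Its x axis runs along the length, z is up as it lies. Both ends are alike; either may be the foot. It lies among two other pieces of the same stone, and which lies where changes.
- short_stick_mid (a point): Centre of the short grey stone stick, 140 x 26 x 26 mm, x along its length, lying on the bench. Too short for the stand; leave it alone.
- slab_mid (a point): Centre of the flat grey stone slab, 200 x 60 x 12 mm, x along its length, lying on the bench. Leave it alone.
- stand: Fixed aluminium stand. Origin at bench height, midway between stop and back plate; x points from stop to back plate, z up. Base plate 240 (x) x 150 (y) mm, top 6 mm above the bench. Stop: strip over the full width, inner face at x=-100, top 30 mm up. Back plate: upright, full width, inner face at x=+100, top 196 mm up. Leaning from stop to plate the long stick rises at 40 degrees, centre 93 mm up.
Mind the look-alikes: they are no part of the job. Leave any turquoise look-alike of the part that bears stick_mid alone.

How it is judged:
By the outcome, as a careful person would: the job done as asked, in the order asked, and still so for the second after the job is handed in, with the robot touching nothing.
It also fails if it takes over 40 s, if anything falls off the work surface, if the arm or the gripper's body presses on something with over 40 N, if the wrist force passes 120 N, or if a joint passes its speed limit or range.

## Working session

There is one attempt and no reset: what is moved stays moved. The work goes in short steps, Python scripts to look and compute and a tool call to move; the robot and the scene stay as the last step left them, time stands still between calls to the robot, and variables do not carry over. Pictures are saved under pics/ and viewed, at most 10 in all, crops included, and the job is handed in when it is done.

Besides the shell and the picture viewer there is one more tool, called by a JSON object that holds its "method" and its "body", one argument or row to a line. step_arm: Moves the arm, as the interface text tells. Its arguments: {"type":"object","properties":{"increments":{"type":"array"},"grip":{"type":"number"},"force":{"type":"number"}},"required":["increments"]}

```bash
mkdir -p pics
cat > h.py <<'E'
import numpy as np, cv2
from plant import manip, snapshot, get_calibration, order
def look(n):
    im,d=snapshot(n); c=get_calibration(n)
    v,u=np.mgrid[:384,:512]
    P=np.stack([(u-c['cx'])/c['fx']*d,(v-c['cy'])/c['fy']*d,d,np.ones_like(d)],-1)@np.array(c['pose']).T
    return im,d,P[...,:3]
E
python3 - <<'E'
from h import *
for n in('top','side'):
    im,d,P=look(n); cv2.imwrite(f'pics/{n}0.png',im[...,::-1]); np.savez(f'{n}0.npz',im=im,d=d,P=P)
    print(np.round(get_calibration(n)['pose'],3))
print(manip.get_state())
E
```

```text
[[ 0.003 -0.999  0.034  0.33 ]
 [-1.    -0.004 -0.018  0.022]
 [ 0.019 -0.034 -0.999  0.959]
 [ 0.     0.     0.     1.   ]]
[[-0.955 -0.157  0.25   0.182]
 [-0.295  0.473 -0.83   0.709]
 [ 0.012 -0.867 -0.498  0.478]
 [ 0.     0.     0.     1.   ]]
{'time': 0.1, 'q': array([-1.46828455e+00,  1.81443937e-01,  1.60787364e+00,  2.12566932e-06,
        1.35380561e+00, -2.06308216e-01]), 'dq': array([-0.00017572, -0.0012273 , -0.00095483,  0.00148938,  0.00112448,
       -0.00032171]), 'effort': array([ 6.43316962e-04, -4.34818196e+01, -3.42694509e+01,  7.03413854e-02,
        3.40006140e-02, -3.58746308e-05]), 'tcp_pos': array([ 0.17472635, -0.54731909,  0.23792967]), 'eef_rot': array([ 9.88102189e-01,  1.53796871e-01,  4.07344355e-05, -7.64181436e-04]), 'contact_force': array([ 0.11409959, -0.4234759 , -0.09707231]), 'torque': array([0.03298456, 0.01951755, 0.04296203]), 'grasp_force': 0.0, 'gripper_width': 1.0012955842667375}
```

View pics/top0.png

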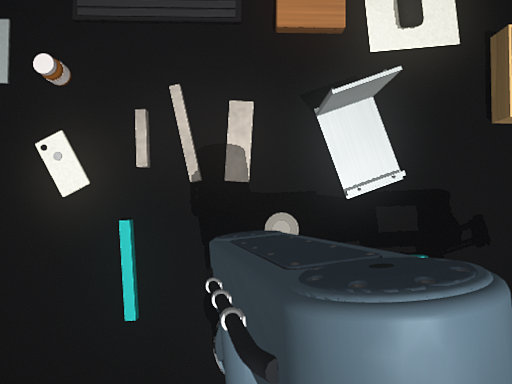

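View pics/side0.png

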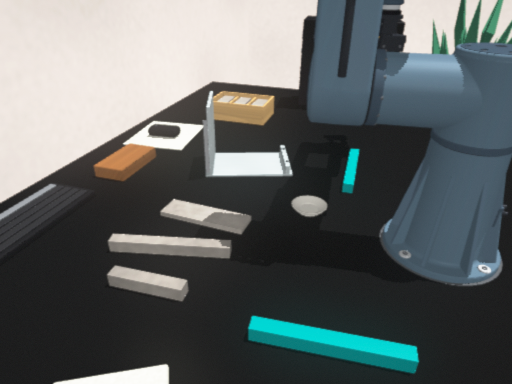

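The top view shows four candidates: the short stick at (141,138), the long narrow stick at (185,132), the slab at (239,140), and turquoise bars at (128,270) and (422,257). I choose (185,132). The stand's stop is at about (375,185) and its back plate at about (360,90).

Run:
```python
from h import *
z=np.load('top0.npz'); im,P=z['im'],z['P']
g=im.max(-1)>70
def comp(sel,seed):
    n,l=cv2.connectedComponents(sel.astype(np.uint8)); return l==l[seed[1],seed[0]]
for nm,s,lo,hi in(('short',(141,138),.018,.035),('long',(185,132),.018,.035),('slab',(239,130),.006,.02)):
    m=comp((P[...,2]>lo-.004)&(P[...,2]<hi)&(z['d']>0),s)
    r=cv2.minAreaRect((P[m][:,:2]*1000).astype(np.float32)); print(nm,m.sum(),r,np.median(P[m][:,2]))
    print(np.round(cv2.boxPoints(r)))
reg=np.zeros((384,512),bool); reg[60:205,300:410]=1
reg&=z['d']>0
Z=P[...,2]
base=reg&g&(abs(Z-.006)<.005); r=cv2.minAreaRect((P[base][:,:2]*1000).astype(np.float32)); print('base',r,np.round(cv2.boxPoints(r)))
for a,b,t in((.021,.04,'stop'),(.185,.21,'platetop')):
    m=reg&(Z>a)&(Z<b)
    r=cv2.minAreaRect((P[m][:,:2]*1000).astype(np.float32)); print(t,m.sum(),r,np.round(cv2.boxPoints(r)).tolist(),np.median(P[m],0))
cv2.imwrite('pics/crop.png',cv2.resize(im[70:210,110:420,::-1],None,fx=2.5,fy=2.5,interpolation=cv2.INTER_CUBIC))
```

```text
short 684 ((499.6078186035156, 291.0442810058594), (140.16015625, 27.43209457397461), 2.5025670528411865) 0.025509147432954238
[[429. 302.]
 [430. 274.]
 [570. 280.]
 [569. 308.]]
long 1093 ((512.7809448242188, 185.21925354003906), (239.82164001464844, 26.460716247558594), 12.856436729431152) 0.025917086173057324
[[393. 171.]
 [399. 146.]
 [633. 199.]
 [627. 225.]]
slab 2028 ((502.5592346191406, 58.923641204833984), (86.49093627929688, 222.13145446777344), 85.48535919189453) 0.012145659717996082
[[388.  25.]
 [610.   7.]
 [617.  93.]
 [395. 111.]]
base ((525.007568359375, -285.4752502441406), (276.6136779785156, 249.0327911376953), 19.810178756713867) [[ 353. -215.]
 [ 437. -449.]
 [ 697. -356.]
 [ 613. -121.]]
stop 402 ((494.3499755859375, -243.52951049804688), (229.939697265625, 149.88941955566406), 19.78253936767578) [[361.0, -212.0], [412.0, -353.0], [628.0, -275.0], [577.0, -134.0]] [ 0.39932218 -0.26356857  0.03063396]
platetop 373 ((589.4384155273438, -209.37570190429688), (8.877839088439941, 150.11148071289062), 19.974151611328125) [[560.0, -140.0], [611.0, -281.0], [619.0, -278.0], [568.0, -137.0]] [ 0.58833856 -0.2089242   0.19607225]
```

View pics/crop.png

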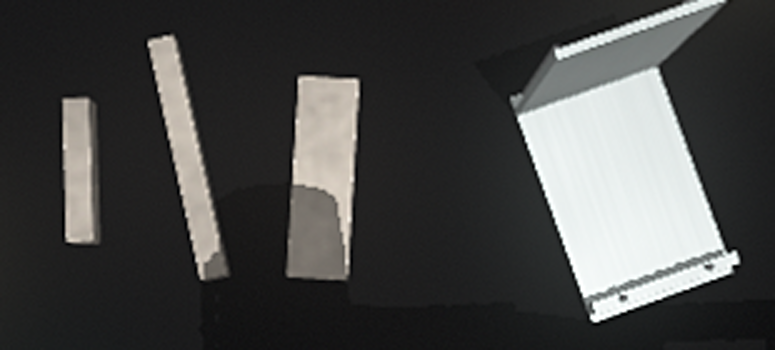

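The crop confirms it: the long stick is narrow and measures 240 x 26 mm, with its top at 26 mm, centre (0.513, 0.185) and yaw 12.9°. The stand's yaw is about 19.9° and its origin about (0.491, -0.245). Moving.

{"method": "step_arm", "body": {
  "increments": [
    {"x": 0.017, "y": 0.037, "wz": -0.2},
    {"x": 0.017, "y": 0.037, "wz": -0.2},
    {"x": 0.017, "y": 0.037, "wz": -0.2},
    {"x": 0.017, "y": 0.037, "wz": -0.2},
    {"x": 0.017, "y": 0.037, "wz": -0.17},
    {"x": 0.017, "y": 0.037},
    {"x": 0.017, "y": 0.037},
    {"x": 0.017, "y": 0.037},
    {"x": 0.017, "y": 0.037},
    {"x": 0.017, "y": 0.037},
    {"x": 0.017, "y": 0.037},
    {"x": 0.017, "y": 0.037}
  ],
  "grip": 1
}}

```text
$.increments[0]: bad value
```

{"method": "step_arm", "body": {
  "increments": [
    {"x": 0.017, "y": 0.037},
    {"x": 0.017, "y": 0.037},
    {"x": 0.017, "y": 0.037},
    {"x": 0.017, "y": 0.037},
    {"x": 0.017, "y": 0.037},
    {"x": 0.017, "y": 0.037},
    {"x": 0.017, "y": 0.037, "z": -0.02},
    {"x": 0.015, "y": 0.03, "z": -0.04},
    {"z": -0.04},
    {}
  ]
}}

```text
$.increments[0]: bad value
```

{"method": "step_arm", "body": {
  "increments": [
    {"x": 0.017, "y": 0.037, "z": 0, "wx": 0, "wy": 0, "wz": -0.5},
    {"x": 0.017, "y": 0.037, "z": 0, "wx": 0, "wy": 0, "wz": -0.47},
    {"x": 0.017, "y": 0.037, "z": 0, "wx": 0, "wy": 0, "wz": 0},
    {"x": 0.017, "y": 0.037, "z": 0, "wx": 0, "wy": 0, "wz": 0},
    {"x": 0.017, "y": 0.037, "z": 0, "wx": 0, "wy": 0, "wz": 0},
    {"x": 0.017, "y": 0.037, "z": 0, "wx": 0, "wy": 0, "wz": 0},
    {"x": 0.017, "y": 0.037, "z": 0, "wx": 0, "wy": 0, "wz": 0},
    {"x": 0.017, "y": 0.037, "z": 0, "wx": 0, "wy": 0, "wz": 0},
    {"x": 0.017, "y": 0.037, "z": 0, "wx": 0, "wy": 0, "wz": 0},
    {"x": 0.017, "y": 0.037, "z": 0, "wx": 0, "wy": 0, "wz": 0},
    {"x": 0.017, "y": 0.037, "z": 0, "wx": 0, "wy": 0, "wz": 0},
    {"x": 0.017, "y": 0.037, "z": 0, "wx": 0, "wy": 0, "wz": 0}
  ],
  "grip": 1
}}

```text
time: 1.3
tcp_pos: [0.379, -0.1021, 0.2387]
eef_rot: [0.994, 0.112, 0.0, 0.0]
contact_force: [1.0, -0.9, -0.6]
gripper_width: 0.999
grasp_force: 0.0
```

{"method": "step_arm", "body": {
  "increments": [
    {"x": 0.017, "y": 0.036, "z": 0, "wx": 0, "wy": 0, "wz": 0},
    {"x": 0.017, "y": 0.036, "z": 0, "wx": 0, "wy": 0, "wz": 0},
    {"x": 0.017, "y": 0.036, "z": 0, "wx": 0, "wy": 0, "wz": 0},
    {"x": 0.017, "y": 0.036, "z": 0, "wx": 0, "wy": 0, "wz": 0},
    {"x": 0.017, "y": 0.036, "z": 0, "wx": 0, "wy": 0, "wz": 0},
    {"x": 0.017, "y": 0.036, "z": 0, "wx": 0, "wy": 0, "wz": 0},
    {"x": 0.016, "y": 0.036, "z": -0.02, "wx": 0, "wy": 0, "wz": 0},
    {"x": 0.016, "y": 0.035, "z": -0.04, "wx": 0, "wy": 0, "wz": 0},
    {"x": 0, "y": 0, "z": -0.04, "wx": 0, "wy": 0, "wz": 0},
    {"x": 0, "y": 0, "z": -0.04, "wx": 0, "wy": 0, "wz": 0},
    {"x": 0, "y": 0, "z": -0.03, "wx": 0, "wy": 0, "wz": 0},
    {"x": 0, "y": 0, "z": 0, "wx": 0, "wy": 0, "wz": 0}
  ]
}}

```text
time: 2.5
tcp_pos: [0.507, 0.1793, 0.0679]
eef_rot: [0.994, 0.112, -0.005, 0.0]
contact_force: [-0.0, -0.7, -0.7]
gripper_width: 1.001
grasp_force: 0.0
```

Run:
```python
from h import *
im,d,P=look('side'); cv2.imwrite('pics/s1.png',cv2.resize(im[130:330,40:340,::-1],None,fx=2.5,fy=2.5))
print(manip.get_state()['tcp_pos'])
```

```text
[0.50911919 0.17949812 0.07067495]
```

View pics/s1.png

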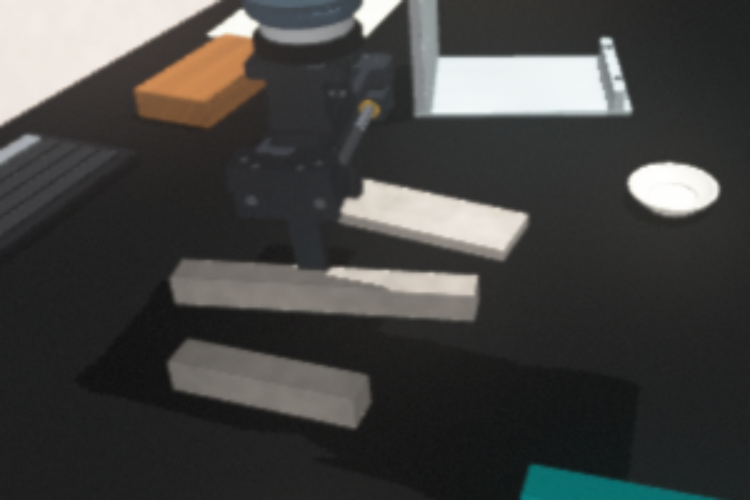

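The tool is above the middle of the long stick (crop (312,270)), and the neighbouring pieces are clear of the fingers. Lowering.

{"method": "step_arm", "body": {
  "increments": [
    {"x": 0.004, "y": 0.006, "z": -0.02, "wx": 0, "wy": 0, "wz": 0},
    {"x": 0, "y": 0, "z": -0.02, "wx": 0, "wy": 0, "wz": 0},
    {"x": 0, "y": 0, "z": -0.015, "wx": 0, "wy": 0, "wz": 0},
    {"x": 0, "y": 0, "z": 0, "wx": 0, "wy": 0, "wz": 0},
    {"x": 0, "y": 0, "z": 0, "wx": 0, "wy": 0, "wz": 0}
  ]
}}

```text
time: 3.05
tcp_pos: [0.5158, 0.1857, 0.0187]
eef_rot: [0.994, 0.112, 0.001, -0.0]
contact_force: [1.1, 0.3, 0.1]
gripper_width: 0.998
grasp_force: 0.0
```

{"method": "step_arm", "body": {
  "increments": [
    {"x": -0.001, "y": 0, "z": -0.011, "wx": 0, "wy": 0, "wz": 0},
    {"x": 0, "y": 0, "z": 0, "wx": 0, "wy": 0, "wz": 0},
    {"x": 0, "y": 0, "z": 0, "wx": 0, "wy": 0, "wz": 0}
  ]
}}

```text
time: 3.35
tcp_pos: [0.5141, 0.1857, 0.0067]
eef_rot: [0.994, 0.112, -0.0, 0.0]
contact_force: [0.3, -0.3, -0.2]
gripper_width: 1.002
grasp_force: 0.0
```

{"method": "step_arm", "body": {
  "increments": [
    {"x": 0, "y": 0, "z": 0, "wx": 0, "wy": 0, "wz": 0},
    {"x": 0, "y": 0, "z": 0, "wx": 0, "wy": 0, "wz": 0},
    {"x": 0, "y": 0, "z": 0, "wx": 0, "wy": 0, "wz": 0},
    {"x": 0, "y": 0, "z": 0, "wx": 0, "wy": 0, "wz": 0},
    {"x": 0, "y": 0, "z": 0, "wx": 0, "wy": 0, "wz": 0},
    {"x": 0, "y": 0, "z": 0, "wx": 0, "wy": 0, "wz": 0},
    {"x": 0, "y": 0, "z": 0, "wx": 0, "wy": 0, "wz": 0},
    {"x": 0, "y": 0, "z": 0, "wx": 0, "wy": 0, "wz": 0}
  ],
  "grip": -1,
  "force": 40
}}

```text
time: 4.15
tcp_pos: [0.5141, 0.1859, 0.0067]
eef_rot: [0.994, 0.112, -0.0, -0.0]
contact_force: [-1.4, 3.1, 0.1]
gripper_width: 0.299
grasp_force: 1.0
```

{"method": "step_arm", "body": {
  "increments": [
    {"x": 0, "y": 0, "z": 0, "wx": 0, "wy": 0, "wz": 0},
    {"x": 0, "y": 0, "z": 0, "wx": 0, "wy": 0, "wz": 0},
    {"x": 0, "y": 0, "z": 0.01, "wx": 0, "wy": 0, "wz": 0},
    {"x": 0, "y": 0, "z": 0.02, "wx": 0, "wy": 0, "wz": 0},
    {"x": 0, "y": 0, "z": 0.03, "wx": 0, "wy": 0, "wz": 0},
    {"x": 0, "y": 0, "z": 0.04, "wx": 0, "wy": 0, "wz": 0},
    {"x": 0, "y": 0, "z": 0.04, "wx": 0, "wy": 0, "wz": 0},
    {"x": 0, "y": 0, "z": 0.04, "wx": 0, "wy": 0, "wz": 0},
    {"x": 0, "y": 0, "z": 0.04, "wx": 0, "wy": 0, "wz": 0},
    {"x": 0, "y": 0, "z": 0.04, "wx": 0, "wy": 0, "wz": 0},
    {"x": 0, "y": 0, "z": 0.02, "wx": 0, "wy": 0, "wz": 0},
    {"x": 0, "y": 0, "z": 0, "wx": 0, "wy": 0, "wz": 0}
  ]
}}

```text
time: 5.35
tcp_pos: [0.5155, 0.1858, 0.2906]
eef_rot: [0.994, 0.112, 0.003, 0.0]
contact_force: [-0.1, -0.6, -5.4]
gripper_width: 0.292
grasp_force: 40.0
```

{"method": "step_arm", "body": {
  "increments": [
    {"x": -0.002, "y": -0.02, "z": 0, "wx": 0, "wy": 0, "wz": 0.35},
    {"x": -0.002, "y": -0.039, "z": 0, "wx": 0, "wy": 0, "wz": 0.35},
    {"x": -0.002, "y": -0.039, "z": 0, "wx": 0, "wy": 0, "wz": 0.35},
    {"x": -0.002, "y": -0.039, "z": 0, "wx": 0, "wy": 0, "wz": 0.35},
    {"x": -0.002, "y": -0.039, "z": 0, "wx": 0, "wy": 0, "wz": 0},
    {"x": -0.002, "y": -0.039, "z": 0, "wx": 0, "wy": 0, "wz": 0},
    {"x": -0.002, "y": -0.039, "z": 0, "wx": 0, "wy": 0, "wz": 0},
    {"x": -0.002, "y": -0.039, "z": 0, "wx": 0, "wy": 0, "wz": 0},
    {"x": -0.002, "y": -0.039, "z": 0, "wx": 0, "wy": 0, "wz": 0},
    {"x": -0.002, "y": -0.039, "z": 0, "wx": 0, "wy": 0, "wz": 0},
    {"x": 0, "y": -0.039, "z": 0, "wx": 0, "wy": 0, "wz": 0},
    {"x": 0, "y": -0.019, "z": 0, "wx": 0, "wy": 0, "wz": 0}
  ]
}}

```text
time: 6.55
tcp_pos: [0.4926, -0.2457, 0.2841]
eef_rot: [0.985, 0.171, -0.002, -0.001]
contact_force: [0.4, -0.4, -4.9]
gripper_width: 0.289
grasp_force: 40.0
```

{"method": "step_arm", "body": {
  "increments": [
    {"x": 0, "y": 0, "z": 0, "wx": 0.357, "wy": -0.987, "wz": 0},
    {"x": 0, "y": 0, "z": 0, "wx": 0.357, "wy": -0.987, "wz": 0},
    {"x": 0, "y": 0, "z": 0, "wx": 0.357, "wy": -0.987, "wz": 0},
    {"x": 0, "y": 0, "z": 0, "wx": 0.357, "wy": -0.987, "wz": 0},
    {"x": 0, "y": 0, "z": 0, "wx": 0.357, "wy": -0.987, "wz": 0},
    {"x": 0, "y": 0, "z": 0, "wx": 0.357, "wy": -0.987, "wz": 0},
    {"x": 0, "y": 0, "z": 0, "wx": 0.357, "wy": -0.987, "wz": 0},
    {"x": 0, "y": 0, "z": 0, "wx": 0.357, "wy": -0.987, "wz": 0},
    {"x": 0, "y": 0, "z": 0, "wx": 0, "wy": 0, "wz": 0},
    {"x": 0, "y": 0, "z": 0, "wx": 0, "wy": 0, "wz": 0}
  ]
}}

```text
time: 7.55
tcp_pos: [0.4934, -0.243, 0.2853]
eef_rot: [0.92, 0.16, 0.351, -0.063]
contact_force: [-0.3, 0.4, -4.9]
gripper_width: 0.294
grasp_force: 40.0
```

```bash
cat > chk.py <<'E'
from h import *
from scipy.spatial.transform import Rotation as R
def pose():
    s=manip.get_state(); r=R.from_quat(s['eef_rot']).as_matrix()
    a=np.deg2rad(19.9); S=R.from_euler('z',a).as_matrix(); o=np.array([.4913,-.2449,0])
    x=S.T@r[:,0]; z=S.T@r[:,2]
    print('t',s['time'],'tcp',np.round(s['tcp_pos'],4),'tcp_stand',np.round(S.T@(s['tcp_pos']-o),4),'centre_stand',np.round(S.T@(s['tcp_pos']-.0063*r[:,2]-o),4))
    print('pitch',np.degrees(np.arctan2(x[2],x[0])),'yaw rel',np.degrees(np.arctan2(x[1],x[0])),'roll',np.degrees(r[2,1]),'toolx_st',x.round(3),'F',(S.T@s['contact_force']).round(1),s['grasp_force'])
    return S,o
E
python3 - <<'E'
from chk import *
S,o=pose()
im,d,P=look('side'); cv2.imwrite('pics/s2.png',cv2.resize(im[20:260,120:400,::-1],None,fx=2.5,fy=2.5))
E
```

```text
t 7.55 tcp [ 0.4934 -0.243   0.2853] tcp_stand [0.0027 0.0011 0.2853] centre_stand [-0.0015  0.0011  0.29  ]
pitch 41.7981805309615 yaw rel -0.25920320429552834 roll -0.17571382753676157 toolx_st [ 0.745 -0.003  0.667] F [-0.2  0.5 -4.9] 39.99880040064454
```

View pics/s2.png

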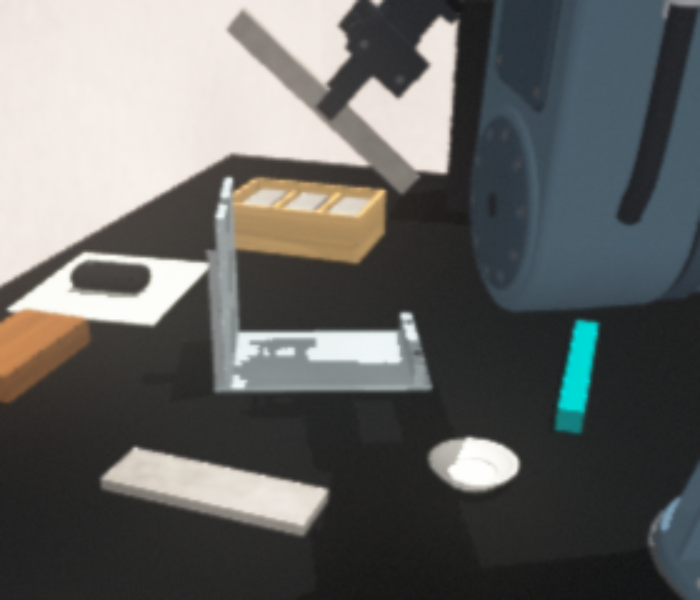

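The stick is held at its middle and tilted, foot over the stop side (crop (410,185)), upper end toward the plate. I'll go a bit steeper for clearance, then lower.

{"method": "step_arm", "body": {
  "increments": [
    {"x": 0.0, "y": 0, "z": -0.02, "wx": 0.272, "wy": -0.752, "wz": 0},
    {"x": 0.001, "y": 0, "z": -0.03, "wx": 0, "wy": 0, "wz": 0},
    {"x": 0.001, "y": 0, "z": -0.03, "wx": 0, "wy": 0, "wz": 0},
    {"x": 0, "y": 0, "z": -0.03, "wx": 0, "wy": 0, "wz": 0},
    {"x": 0, "y": 0, "z": -0.02, "wx": 0, "wy": 0, "wz": 0},
    {"x": 0, "y": 0, "z": 0, "wx": 0, "wy": 0, "wz": 0},
    {"x": 0, "y": 0, "z": 0, "wx": 0, "wy": 0, "wz": 0}
  ]
}}

```text
time: 8.3
tcp_pos: [0.4969, -0.2433, 0.1573]
eef_rot: [0.907, 0.159, 0.384, -0.068]
contact_force: [0.6, -1.5, -3.9]
gripper_width: 0.289
grasp_force: 40.0
```

Run:
```python
from chk import *
S,o=pose()
im,d,P=look('side'); cv2.imwrite('pics/s3.png',cv2.resize(im[40:240,150:380,::-1],None,fx=3,fy=3))
Q=(P-o)@S
m=(d>0)&(abs(Q[...,0])<.13)&(abs(Q[...,1])<.03)&(Q[...,2]>.04)&(Q[...,2]<.29)
m&=abs(Q[...,2]-.155-Q[...,0]*np.tan(np.radians(46)))<.045
m&=abs(np.hypot(Q[...,0],Q[...,2]-.155))>.035
r=cv2.minAreaRect((Q[m][:,[0,2]]*1000).astype(np.float32)); print(m.sum(),r)
top=Q[m]; c=top[:,:2]; print('y range',np.percentile(top[:,1],[2,50,98]))
for lo,hi in((-.1,-.05),(.03,.09)):
    k=(Q[m][:,0]>lo)&(Q[m][:,0]<hi); print(k.sum(),np.percentile(Q[m][k][:,1],[5,50,95]))
```

```text
t 8.3 tcp [ 0.4969 -0.2433  0.1573] tcp_stand [ 0.0058 -0.0004  0.1573] centre_stand [ 0.0013 -0.0004  0.1617]
pitch 45.95533084491641 yaw rel 0.005845787180181212 roll -0.020197016331394545 toolx_st [0.695 0.    0.719] F [ 0.  -1.6 -3.9] 39.99894060194492
711 ((-3.9608001708984375, 168.4619598388672), (241.00180053710938, 38.240570068359375), 45.625633239746094)
y range [-0.0112879   0.0111966   0.01504936]
174 [-0.00828861  0.01124292  0.01471313]
345 [-0.00803778  0.01135096  0.01471052]
```

View pics/s3.png

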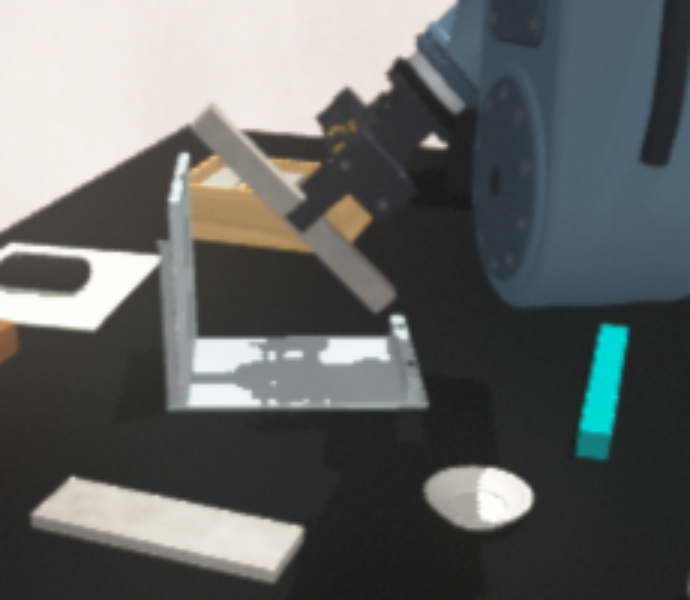

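Held straight: pitch 46°, yaw aligned with the stand, foot inside the stop at crop (385,300). Lowering towards the base plate.

{"method": "step_arm", "body": {
  "increments": [
    {"x": 0, "y": 0, "z": -0.02, "wx": 0, "wy": 0, "wz": 0},
    {"x": 0, "y": 0, "z": -0.02, "wx": 0, "wy": 0, "wz": 0},
    {"x": 0, "y": 0, "z": -0.012, "wx": 0, "wy": 0, "wz": 0},
    {"x": 0, "y": 0, "z": 0, "wx": 0, "wy": 0, "wz": 0},
    {"x": 0, "y": 0, "z": 0, "wx": 0, "wy": 0, "wz": 0}
  ]
}}

```text
time: 8.85
tcp_pos: [0.4967, -0.2438, 0.1057]
eef_rot: [0.907, 0.159, 0.385, -0.067]
contact_force: [0.2, -0.5, -4.5]
gripper_width: 0.294
grasp_force: 40.0
```

{"method": "step_arm", "body": {
  "increments": [
    {"x": 0, "y": 0, "z": -0.002, "wx": 0, "wy": 0, "wz": 0},
    {"x": 0, "y": 0, "z": -0.002, "wx": 0, "wy": 0, "wz": 0},
    {"x": 0, "y": 0, "z": 0, "wx": 0, "wy": 0, "wz": 0}
  ]
}}

```text
time: 9.15
tcp_pos: [0.4962, -0.2435, 0.1009]
eef_rot: [0.907, 0.159, 0.385, -0.067]
contact_force: [0.0, 0.4, -3.9]
gripper_width: 0.293
grasp_force: 40.0
```

{"method": "step_arm", "body": {
  "increments": [
    {"x": -0.003, "y": -0.001, "z": -0.001, "wx": 0, "wy": 0, "wz": 0},
    {"x": -0.002, "y": -0.001, "z": -0.001, "wx": 0, "wy": 0, "wz": 0},
    {"x": 0, "y": 0, "z": 0, "wx": 0, "wy": 0, "wz": 0}
  ]
}}

```text
time: 9.45
tcp_pos: [0.4909, -0.2455, 0.0986]
eef_rot: [0.907, 0.158, 0.385, -0.068]
contact_force: [-0.2, 0.6, -5.0]
gripper_width: 0.292
grasp_force: 40.0
```

{"method": "step_arm", "body": {
  "increments": [
    {"x": 0, "y": 0, "z": -0.001, "wx": 0, "wy": 0, "wz": 0},
    {"x": 0, "y": 0, "z": -0.001, "wx": 0, "wy": 0, "wz": 0},
    {"x": 0, "y": 0, "z": 0, "wx": 0, "wy": 0, "wz": 0}
  ]
}}

```text
time: 9.75
tcp_pos: [0.4911, -0.2452, 0.0965]
eef_rot: [0.907, 0.159, 0.385, -0.068]
contact_force: [0.8, -1.0, -4.2]
gripper_width: 0.296
grasp_force: 40.0
```

Around contact height; now inching down and toward the stop, watching the force.

{"method": "step_arm", "body": {
  "increments": [
    {"x": 0, "y": 0, "z": -0.001, "wx": 0, "wy": 0, "wz": 0},
    {"x": 0, "y": 0, "z": 0, "wx": 0, "wy": 0, "wz": 0}
  ]
}}

```text
time: 9.95
tcp_pos: [0.4913, -0.2453, 0.0958]
eef_rot: [0.907, 0.159, 0.385, -0.068]
contact_force: [-0.0, -0.1, -2.9]
gripper_width: 0.292
grasp_force: 40.0
```

{"method": "step_arm", "body": {
  "increments": [
    {"x": -0.0019, "y": -0.0007, "z": 0, "wx": 0, "wy": 0, "wz": 0},
    {"x": 0, "y": 0, "z": 0, "wx": 0, "wy": 0, "wz": 0}
  ]
}}

```text
time: 10.15
tcp_pos: [0.4899, -0.2459, 0.0965]
eef_rot: [0.906, 0.159, 0.386, -0.068]
contact_force: [5.4, 1.5, -1.4]
gripper_width: 0.294
grasp_force: 40.0
```

{"method": "step_arm", "body": {
  "increments": [
    {"x": 0, "y": 0, "z": -0.001, "wx": 0, "wy": 0, "wz": 0},
    {"x": 0, "y": 0, "z": 0, "wx": 0, "wy": 0, "wz": 0}
  ]
}}

```text
time: 10.35
tcp_pos: [0.4903, -0.2458, 0.096]
eef_rot: [0.906, 0.159, 0.386, -0.068]
contact_force: [5.5, 2.7, 1.5]
gripper_width: 0.293
grasp_force: 40.0
```

Foot is touching both stop and base. Now swinging the upper end down about the foot.

{"method": "step_arm", "body": {
  "increments": [
    {"x": 0.0011, "y": 0.0004, "z": -0.0014, "wx": -0.068, "wy": 0.188, "wz": 0},
    {"x": 0.0011, "y": 0.0004, "z": -0.0014, "wx": -0.068, "wy": 0.188, "wz": 0},
    {"x": 0.0011, "y": 0.0004, "z": -0.0014, "wx": -0.068, "wy": 0.188, "wz": 0},
    {"x": 0.0011, "y": 0.0004, "z": -0.0014, "wx": -0.068, "wy": 0.188, "wz": 0},
    {"x": 0.0011, "y": 0.0004, "z": -0.0014, "wx": -0.068, "wy": 0.188, "wz": 0},
    {"x": 0, "y": 0, "z": 0, "wx": 0, "wy": 0, "wz": 0}
  ]
}}

```text
time: 10.95
tcp_pos: [0.496, -0.2437, 0.0889]
eef_rot: [0.922, 0.162, 0.346, -0.061]
contact_force: [5.7, 2.7, -0.1]
gripper_width: 0.295
grasp_force: 40.0
```

Run:
```python
from chk import *
S,o=pose(); print(manip.get_state()['torque'])
im,d,P=look('side'); cv2.imwrite('pics/s4.png',cv2.resize(im[60:220,180:340,::-1],None,fx=3.7,fy=3.7))
```

```text
t 10.95 tcp [ 0.496  -0.2437  0.0889] tcp_stand [ 0.0048 -0.0005  0.0889] centre_stand [ 0.0006 -0.0005  0.0937]
pitch 41.10527876668552 yaw rel 0.007342043946881393 roll 0.006169414192925427 toolx_st [0.754 0.    0.657] F [ 6.3  0.6 -0.1] 39.998949989676476
[ 0.17795827 -0.3543262   0.0102594 ]
```

View pics/s4.png

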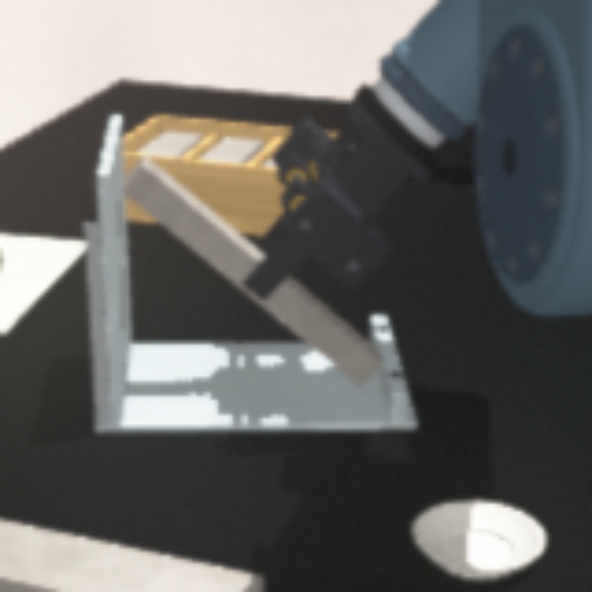

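Upper end is almost at the plate (crop (140,165)), foot at the stop (370,370). Swing the last bit and release gently.

{"method": "step_arm", "body": {
  "increments": [
    {"x": 0.0009, "y": 0.0003, "z": -0.0012, "wx": -0.054, "wy": 0.15, "wz": 0},
    {"x": 0, "y": 0, "z": 0, "wx": 0, "wy": 0, "wz": 0},
    {"x": 0, "y": 0, "z": 0, "wx": 0, "wy": 0, "wz": 0}
  ],
  "force": 5
}}

```text
time: 11.3
tcp_pos: [0.4968, -0.2436, 0.0878]
eef_rot: [0.925, 0.162, 0.34, -0.06]
contact_force: [5.0, 1.8, 0.5]
gripper_width: 0.297
grasp_force: 5.0
```

{"method": "step_arm", "body": {
  "increments": [
    {"x": 0, "y": 0, "z": 0, "wx": 0, "wy": 0, "wz": 0},
    {"x": 0, "y": 0, "z": 0, "wx": 0, "wy": 0, "wz": 0},
    {"x": 0, "y": 0, "z": 0, "wx": 0, "wy": 0, "wz": 0},
    {"x": 0, "y": 0, "z": 0, "wx": 0, "wy": 0, "wz": 0},
    {"x": 0, "y": 0, "z": 0, "wx": 0, "wy": 0, "wz": 0}
  ],
  "grip": 0.3
}}

```text
time: 11.8
tcp_pos: [0.4956, -0.2438, 0.0865]
eef_rot: [0.925, 0.162, 0.338, -0.059]
contact_force: [0.6, 0.5, -0.9]
gripper_width: 0.651
grasp_force: 0.0
```

{"method": "step_arm", "body": {
  "increments": [
    {"x": -0.006, "y": -0.002, "z": 0.0075, "wx": 0, "wy": 0, "wz": 0},
    {"x": -0.012, "y": -0.0045, "z": 0.015, "wx": 0, "wy": 0, "wz": 0},
    {"x": -0.012, "y": -0.0045, "z": 0.015, "wx": 0, "wy": 0, "wz": 0},
    {"x": -0.012, "y": -0.0045, "z": 0.015, "wx": 0, "wy": 0, "wz": 0},
    {"x": -0.012, "y": -0.0045, "z": 0.015, "wx": 0, "wy": 0, "wz": 0},
    {"x": 0, "y": 0, "z": 0.03, "wx": 0, "wy": 0, "wz": 0},
    {"x": 0, "y": 0, "z": 0.03, "wx": 0, "wy": 0, "wz": 0},
    {"x": 0, "y": 0, "z": 0.03, "wx": 0, "wy": 0, "wz": 0},
    {"x": 0, "y": 0, "z": 0, "wx": 0, "wy": 0, "wz": 0}
  ]
}}

```text
time: 12.7
tcp_pos: [0.4423, -0.2658, 0.2486]
eef_rot: [0.925, 0.163, 0.339, -0.056]
contact_force: [0.5, 0.0, 0.1]
gripper_width: 0.653
grasp_force: 0.0
```

Run:
```python
from chk import *
S,o=pose()
im,d,P=look('side'); cv2.imwrite('pics/s5.png',cv2.resize(im[60:300,100:360,::-1],None,fx=2.5,fy=2.5))
Q=(P-o)@S
m=(d>0)&(abs(Q[...,0])<.099)&(abs(Q[...,1])<.03)&(Q[...,2]>.015)&(Q[...,2]<.2)
m&=abs(Q[...,2]-.093-Q[...,0]*np.tan(np.radians(40)))<.03
print(m.sum(),cv2.minAreaRect((Q[m][:,[0,2]]*1000).astype(np.float32)))
for lo,hi in((-.09,-.04),(.03,.09)):
    k=(Q[m][:,0]>lo)&(Q[m][:,0]<hi); print(k.sum(),np.percentile(Q[m][k][:,1],[5,50,95]))
```

```text
t 12.7 tcp [ 0.4423 -0.2658  0.2486] tcp_stand [-0.0532 -0.0029  0.2486] centre_stand [-0.0573 -0.0029  0.2534]
pitch 40.21842199744324 yaw rel 0.29531754741248784 roll 0.4335347681010509 toolx_st [0.764 0.004 0.646] F [ 0.5 -0.1  0.1] 0.0
945 ((-0.589141845703125, 92.54051208496094), (246.94552612304688, 29.13524055480957), 39.30713653564453)
216 [-0.00748203  0.01096258  0.01404774]
322 [-0.00646113  0.01098973  0.01431961]
```

View pics/s5.png

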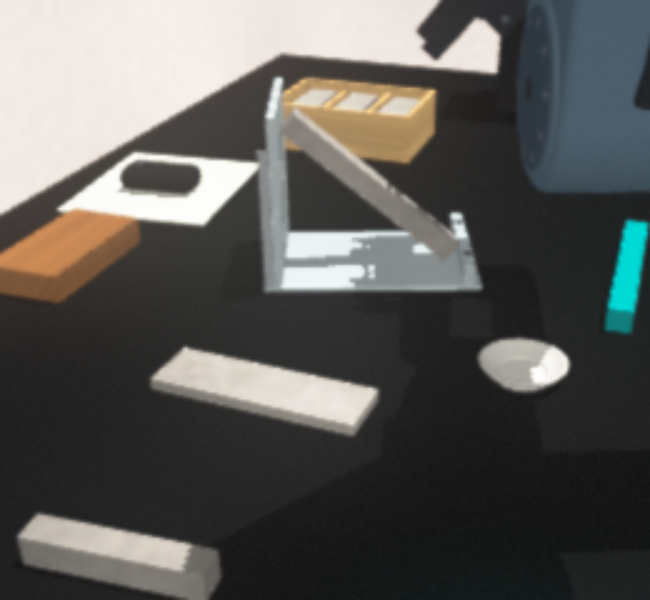

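The stick leans from the stop (crop (450,250)) to the plate (290,115), straight and at about 40°. Its centre is about 93 mm up and the gripper is clear.

```bash
python3 -c "
from plant import order; print(order.close_job())"
```

```text
the job is handed in; nothing more can be done
None
```

The long stick leans straight in the stand, foot against the stop and upper end on the back plate; I let go of it, never touched the short stick or the slab, and handed the job in at about 13 s.

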